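# Load charcoal sticks into the cabinet tray under a retaining bar

## Robot

A 6-joint arm with a two-finger parallel gripper is mounted at the origin on the work surface. World frame = base frame: x ahead of the robot, y to its left, z up, the work surface at z = 0. Lengths are in m, angles in rad, forces in N, time in s.
With the tool pointing down it reaches from about 0.3 to 0.875 m from the base axis. Payload 6.4 kg.
Tool frame: the origin (TCP) lies midway between the tips of the shut fingers; the grasp point (between the pads) lies 19 mm behind it; z points along the fingers, y is the line along which they close (so a half turn about z gives the same grasp; the last joint's range is limited). The gripper opens to 85 mm and grips with 20 to 120 N. Pads are 22 mm wide; open, the fingers measure 114 mm over their backs; the gripper's body (76 mm by 85 mm) begins 54 mm behind the grasp point. The pads swing forward as they close: fully open they stand 13 mm farther back than shut.
Start: joints at [-1.432, 0.181, 1.607, -0, 1.354, -0.206], TCP at [0.194, -0.541, 0.231] pointing down, gripper open.
Joint ranges: [-2.99, 2.99], [-0.89, 2.07], [0.3, 2.58], [-1.14, 4.28], [0, 2.63], [-3.12, 3.12]. Speed limits (rad/s): [2.57, 2.57, 3.01, 3.14, 3.14, 3.14].

## Interface

Orientations are given as a 3x3 rotation matrix whose columns are the frame's x, y, z axes.
In Python, from rig import status, eyes, ctrl gives the robot as it stands. The module is installed in compiled form; this text tells all that it offers.
- The arm moves only by the shell command python3 -m crank 'ROWS'. ROWS is JSON, a list of rows, each a list of 3 entries, a list of its own where there are three numbers: the shift along the tool's x, y, z in units of 50 mm (1.0 is 50 mm), then the turn, a rotation vector about the tool's x, y, z in units of 6 degrees (1.0 is 6 degrees), then the opening, from 0 (shut) to 1 (fully open). A call has 1 to 10 rows; each row is the pose to reach, as a shift and turn from the pose commanded when the call began, along the tool's axes at that moment; what a row does not reach only later rows make up. A row lasts 1/10 s, in which the tool goes at most 50 mm and 8.59 degrees, less where a joint would pass 70% of its speed; a pose out of reach is approached as far as the arm can. A call with a gripper value outside its range is refused whole. The fingers move at their own pace and stop on an object; the grip force is fixed at half the most. Time passes only in rows, so rows that repeat a pose let the fingers close. It gives the time, the measured TCP pose, the force, the opening and the grip force at its end, in the units of the state.
- status.state(): the state, without advancing time (a new reading comes with each control period).
- eyes.read_camera(name): name is "scene" or "side" or "wrist"; returns a dict with "pixels" (480x640x3 uint8, red, green, blue), "z_map" (480x640 float32, m along the optical axis (not along the pixel's ray), 0 where there is no reading), "K" (3x3 intrinsics, pixels), "k1" (the pictures are not rectified: a ray, as slopes to the right and down, at radius r is drawn at 1 + k1 r^2 times it, then the intrinsics apply), "position" and "attitude" of the camera in the world. Camera axes: x right, y up, looking along -z (the intrinsics and any distortion apply to the point x, -y, -z); pixel columns grow to the right and rows downward; lengths in m; the calibration is good to about 2 mm. A picture is of the moment at which its call begins.
- ctrl.job_done(): hands the job in; it is judged then, once.
Trained networks look in a picture, given as the dict that the camera call returned (one of the last four; its "shot" number tells which), for a name from the list of things; names that differ only in an ending like _2 or _b are one class to them, and where a whole thing is asked for, a point or a joint stands for the part that bears it (a point fixed in the world has none). Each returns a list of dicts, best first, with "conf" (0 to 1); they miss things now and then, are a little off and sometimes report something else, mostly with a low value. They report only what shows in the picture. A call takes as long as a camera call. They do not tell look-alikes from the thing itself.
- eyes.regions_of(picture, target): "mask" (480x640 bool, what is visible of it) and "bbox" ([left, top, right, bottom] in pixels, round what is visible of it).
- eyes.pinpoint(picture, target): "uv" ([column, row] in pixels: a listed point, or the origin of a listed thing).
The state is a dict: "time_s": time; "joint_pos": joint angles; "dq": joint speeds; "joint_torque": joint torques, N m; "tcp_pos": TCP position; "eef_rot": TCP orientation; "wrist_force": force on the tool from outside, world axes, zero at the start; "wrist_torque": the same for the moment, N m; "opening": finger opening in m; "finger_force": force on a finger pad.
Only numpy, scipy, OpenCV 4.12 (cv2) and the standard library are available. Lean on these libraries where they do the work, as an engineer would, in place of code of your own. Each camera call takes 0.05 s, during which the arm holds its last target. There are 200 camera calls.

## Task

Pull the cabinet's tray out all the way to its stop and lay every charcoal stick lying loose on the bench (not the stock in the grey crate) flat on the tray's floor, none on top of another. Then lift the orange retaining bar off its hooks and lay it across the tray, resting in the notches of both side walls, and push the loaded tray fully home. Leave the mug, brush and tin where they are, and let go of everything at the end.

Things in the scene. Friction and masses are not known exactly. Their poses are not given: they have to be found in the camera images.
- tray (a joint): How far the tray is pulled out of the cabinet, in m: 0 fully home, 0.16 at its stop. Starts 0 to 30 mm out. It slides along its own -x (towards the robot) with about 1.5 N friction plus light damping and stays where it is left.
- tray_handle (a point): Centre of the tray's bar handle: round steel, 11 mm thick, 120 mm long along y, 87 mm above the bench, 45 mm in front of the blue front panel, standoffs 50 mm either side of centre. Moves with the tray; x points into the cabinet, y left, z up. Panel 336 mm wide, 12 thick, top 103 mm above the bench.
- tray_mid (a point): Point on the tray's floor (19 mm above the bench) midway between the two notches; moves with the tray, axes as tray_handle, which is 137 mm towards -x. Inside, the tray runs from 80 mm in front (-x) to 132 mm behind (+x) and 120 mm to either side (y). At the stop the cabinet's front is 80 mm behind it. A bar in both notches has its centre 48.5 mm above this point.
- notch_left (a point): Middle of the bottom of the notch in the tray's left (+y) side wall, 36 mm above the tray floor, at y = 124 mm from tray_mid. The notch is open at the top, 35 mm long (x), 16 mm deep; the wall is 8 mm thick, its upper part yellow, its top 52 mm above the floor.
- notch_right (a point): The same in the right (-y) side wall, at y = -124 mm from tray_mid. About the cabinet that holds the tray: low, blue, steel, fixed, 344 mm wide, 106 mm high, place and yaw (up to 0.12 rad) vary; its opening is 320 mm wide with its ceiling 94 mm above the bench.
- stick0: Charcoal stick, black, a rough square bar 120 x 28 x 28 mm, about 0.14 kg, origin at its centre, x along its length. Starts lying flat on the bench to the robot's left; may be absent (None).
- stick1: Charcoal stick, black, a rough square bar 120 x 28 x 28 mm, about 0.14 kg, origin at its centre, x along its length. Starts lying flat on the bench to the robot's left; may be absent (None).
- stick2: Charcoal stick, black, a rough square bar 120 x 28 x 28 mm, about 0.14 kg, origin at its centre, x along its length. Starts lying flat on the bench to the robot's left; may be absent (None).
- stick3: Charcoal stick, black, a rough square bar 120 x 28 x 28 mm, about 0.14 kg, origin at its centre, x along its length. Starts lying flat on the bench to the robot's left; may be absent (None).
- bar: Orange retaining bar, a straight square bar 284 x 25 x 25 mm, 0.25 kg, origin at its centre, x along its length. Any of its long faces may be up. It starts hanging level in the two hooks of the rack, its centre 82.5 mm above the bench.
- rack: Fixed rack on the right, origin under the centre of its wooden foot (240 x 90 x 10 mm). Two steel hooks at x = -90 and +90 mm, each 10 mm wide: arm with its top 70 mm above the bench, back post at y = -30 mm up to 120 mm, upturned lip at y = +26 mm up to 88 mm. The bar lies along x on the arms; lift it over 25 mm to clear the lips. Between the hooks is free room for fingers.
- mug: White ceramic mug, 80 mm wide, 90 mm high, origin under its centre. Bystander: leave it alone.
- brush: Hand brush lying on the bench between the robot and the cabinet. Bystander: leave it alone.
- tin: Green tin, 70 mm wide, 110 mm high, origin under its centre, left of the sticks. Bystander: leave it alone.
Things that resemble listed ones, but are neither listed nor needed, are in the scene too. Leave any turquoise look-alike of the stick3 alone. What is shaped like the stick1 but brown or turquoise is not meant.

How it is judged:
By the outcome, as a careful person would: the job done as asked, in the order asked, and still so for the second after the job is handed in, with the robot touching nothing.
Of stick0, stick1, stick2, stick3 only 3 to 4 are there at a start; the rules pass over those that are not, and their reading is None.
At some moment in a run one of stick0, stick1, stick2, stick3 may be knocked a few centimetres aside while the robot is not near it.
Once in a run the grip may slacken for a moment while it holds something.
It also fails if it takes over 210 s, if anything falls off the work surface, if the arm or the gripper's body presses on something with over 40 N, if the wrist force passes 120 N, or if a joint passes its speed limit or range.

## Working session

There is one attempt and no reset: what is moved stays moved. The work goes in short steps, Python scripts to look and compute and a shell command to move; the robot and the scene stay as the last step left them, time stands still between calls to the robot, and variables do not carry over. Pictures are saved under pics/ and viewed, at most 14 in all, crops included, and the job is handed in when it is done.

```bash
mkdir -p pics; cat > h.py <<'E'
import numpy as np, cv2
from rig import status, eyes, ctrl
def ray(p,uv):
    K=p["K"];d=np.array([[(uv[0]-K[0][2])/K[0][0],(uv[1]-K[1][2])/K[1][1]]])[0]
    u=d.copy()
    for _ in range(20): u=d/(1+p["k1"]*(u@u))
    return np.array(p["attitude"])@np.array([u[0],-u[1],-1.0])
def onz(p,uv,z):
    r=ray(p,uv);o=np.array(p["position"]);return o+r*(z-o[2])/r[2]
def dep(p,uv):
    return np.array(p["position"])+ray(p,uv)*p["z_map"][int(round(uv[1])),int(round(uv[0]))]
def cloud(p,mask):
    v,u=np.nonzero(mask&(p["z_map"]>0));return np.array([dep(p,(a,b)) for a,b in zip(u,v)])
def save(p,n): cv2.imwrite(f"pics/{n}.png",p["pixels"][:,:,::-1])
E
python3 - <<'E'
from h import *
s=status.state();print(s["time_s"],s["tcp_pos"],s["eef_rot"],s["opening"])
for c in ["scene","side"]:
    p=eyes.read_camera(c);save(p,c+"0");print(c,p["position"],p["shot"])
    for t,z in [("tray_handle",.087),("tray_mid",.019),("notch_left",.055),("notch_right",.055),("stick0",.014),("bar",.0825),("rack",0),("mug",0),("brush",0.01),("tin",0)]:
        for d in eyes.pinpoint(p,t)[:7]:
            if d["conf"]>.25: print(t,round(d["conf"],2),np.round(d["uv"]),onz(p,d["uv"],z).round(3),dep(p,d["uv"]).round(3))
E
```

```text
0.0 [ 0.19429379 -0.54060541  0.23036981] [[ 9.41136625e-01  3.38026321e-01 -2.45044777e-04]
 [ 3.38026228e-01 -9.41135124e-01  1.71674617e-03]
 [ 3.49685145e-04 -1.69852426e-03 -9.99998496e-01]] 0.0854458408211648
scene [ 1.19453589 -0.46944123  0.89603864] 1
tray_handle 0.67 [309. 254.] [ 0.578 -0.045  0.087] [ 0.581 -0.047  0.091]
notch_left 0.68 [378. 202.] [0.501 0.256 0.055] [0.474 0.284 0.022]
notch_left 0.44 [442. 191.] [0.581 0.447 0.055] [0.564 0.473 0.031]
stick0 0.96 [402. 229.] [0.601 0.267 0.014] [0.61  0.256 0.027]
stick0 0.91 [478. 231.] [0.739 0.438 0.014] [0.746 0.425 0.027]
stick0 0.77 [428. 213.] [0.597 0.377 0.014] [0.605 0.365 0.026]
stick0 0.76 [326. 197.] [0.356 0.176 0.014] [0.372 0.163 0.031]
stick0 0.68 [376. 200.] [0.461 0.292 0.014] [0.466 0.286 0.021]
stick0 0.63 [445. 260.] [0.758 0.275 0.014] [0.763 0.265 0.026]
stick0 0.62 [393. 187.] [0.442 0.38  0.014] [0.449 0.373 0.022]
bar 0.94 [187. 291.] [ 0.5   -0.341  0.083] [ 0.511 -0.343  0.095]
rack 0.62 [196. 310.] [ 0.498 -0.334  0.   ] [ 0.571 -0.348  0.094]
mug 0.68 [143. 366.] [ 0.569 -0.496  0.   ] [
[... 764 characters left out ...]
0.] [0.738 0.444 0.014] [0.727 0.451 0.026]
stick0 0.8 [277. 315.] [0.464 0.29  0.014] [0.453 0.303 0.032]
stick0 0.74 [205. 273.] [0.745 0.272 0.014] [0.731 0.283 0.03 ]
stick0 0.63 [261. 340.] [0.449 0.379 0.014] [0.44  0.389 0.03 ]
bar 0.28 [381. 177.] [ 0.507 -0.4    0.083] [ 0.541 -0.477  0.032]
rack 0.94 [374. 205.] [ 0.497 -0.337  0.   ] [ 0.49  -0.321  0.012]
mug 0.9 [381. 178.] [ 0.563 -0.521 -0.   ] [ 0.542 -0.475  0.03 ]
mug 0.4 [298. 194.] [ 0.766 -0.246  0.   ] [ 0.671 -0.113  0.106]
brush 0.67 [370. 250.] [ 0.385 -0.094  0.01 ] [ 0.38  -0.083  0.02 ]
brush 0.35 [380. 178.] [ 0.554 -0.502  0.01 ] [ 0.542 -0.474  0.028]
tin 0.63 [205. 360.] [0.535 0.497 0.   ] [0.45  0.561 0.131]
```

View pics/scene0.png

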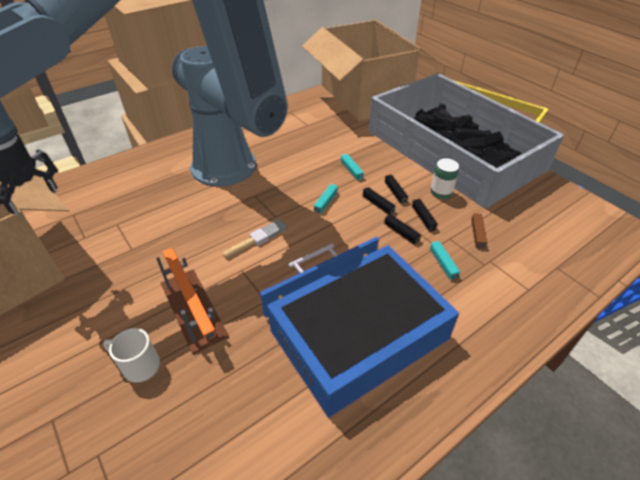

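View pics/side0.png

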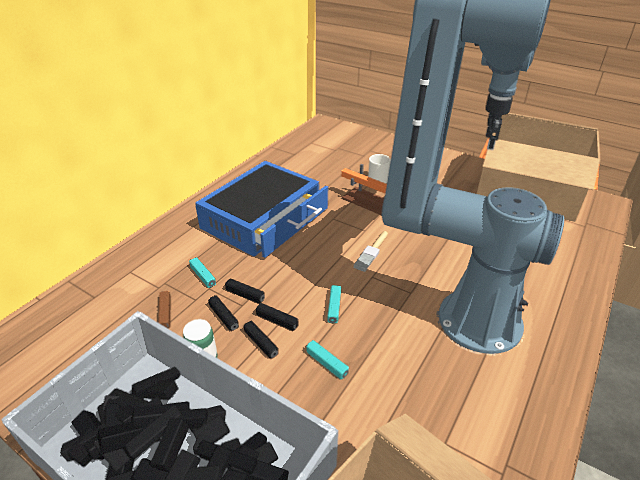

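The scene view shows the blue cabinet with its handle at (309,254), and the orange bar on the rack at (190,290). The four black sticks are at (402,229), (428,213), (378,200) and (396,188), with turquoise and brown decoys around them. The side view agrees with this. Next I'll measure yaws.

```bash
cat >> h.py <<'E'
def sticks(p,verbose=True,box=(.3,.7,.18,.47),zr=(.012,.045)):
    im=p["pixels"].astype(int);m=(im.max(2)<75)
    out=[];n,l,st,_=cv2.connectedComponentsWithStats(m.astype(np.uint8),connectivity=4)
    for i in range(1,n):
        if st[i,4]<60 or st[i,4]>60000: continue
        c=cloud(p,l==i)
        if len(c)<40: continue
        k=(c[:,2]>zr[0])&(c[:,2]<zr[1]);t=c[k]
        if len(t)<40: continue
        t=t[t[:,2]>np.percentile(t[:,2],90)-.008]
        r=cv2.minAreaRect((t[:,:2]*1000).astype(np.float32))
        (x,y),(w,h),a=r
        if w<h: a+=90
        if box[0]<x/1000<box[1] and box[2]<y/1000<box[3]:
            a=(a+90)%180-90;out.append((x/1000,y/1000,a));print("stick %.3f %.3f yaw %.1f  %dx%d z%.3f"%(x/1000,y/1000,a,max(w,h),min(w,h),np.median(t[:,2])))
    return out
def rect(t):
    (x,y),(w,h),a=cv2.minAreaRect((t[:,:2]*1000).astype(np.float32))
    if w<h:a+=90
    print("rect %.1f %.1f yaw %.1f %dx%d n%d"%(x,y,(a+90)%180-90,max(w,h),min(w,h),len(t)))
def hue(p): return cv2.cvtColor(p["pixels"],cv2.COLOR_RGB2HSV).astype(int)
E
python3 - <<'E'
from h import *
for c in ["scene","side"]:
    p=eyes.read_camera(c);print(c);sticks(p)
    h=hue(p)
    b=cloud(p,(h[:,:,0]>100)&(h[:,:,0]<125)&(h[:,:,1]>150))
    b=b[(b[:,0]>.5)&(b[:,0]<1)&(b[:,1]>-.35)&(b[:,1]<.25)]
    top=b[(b[:,2]>.095)&(b[:,2]<.118)];rect(top);print(np.percentile(top[:,2],[5,50,95]))
    o=cloud(p,(h[:,:,0]>5)&(h[:,:,0]<14)&(h[:,:,1]>190)&(h[:,:,2]>120))
    o=o[(o[:,0]>.3)&(o[:,0]<.7)&(o[:,1]>-.5)&(o[:,1]<-.2)&(o[:,2]>.085)];rect(o);print(np.percentile(o[:,2],[5,50,95]))
    for t in ["tray_handle"]:
      for d in eyes.regions_of(p,t)[:1]: 
        q=cloud(p,d["mask"]);print(t,d["bbox"]); rect(q[(q[:,2]>.08)&(q[:,2]<.1)]) if len(q) else 0
E
```

```text
scene
stick 0.455 0.378 yaw -18.5  119x24 z0.026
stick 0.534 0.277 yaw -11.5  249x52 z0.026
stick 0.596 0.361 yaw -20.8  116x25 z0.027
rect 773.9 -55.8 yaw 86.6 341x289 n4949
[0.09855606 0.10408466 0.10680495]
rect 486.2 -338.7 yaw -5.6 209x21 n168
[0.09080286 0.09336266 0.09590155]
tray_handle [263.1, 236.3, 381.1, 316.9]
rect 609.5 -44.7 yaw 86.3 333x65 n965
side
stick 0.530 0.282 yaw -11.2  257x56 z0.029
stick 0.592 0.365 yaw -19.1  119x28 z0.028
stick 0.450 0.381 yaw -17.1  118x28 z0.028
rect 769.7 -53.3 yaw 86.4 350x294 n1411
[0.09919987 0.10639724 0.11040709]
rect 549.3 -344.8 yaw -0.1 173x14 n9
[0.09078357 0.09581485 0.09767658]
tray_handle [256.3, 185.1, 328.7, 252.9]
rect 624.1 -44.7 yaw 86.6 333x97 n512
```

```bash
cat >> h.py <<'E'
def goto(x,y,z,yaw):
    "rows entries to bring TCP to x,y,z, tool pointing down, tool x at yaw (deg, mod 180)"
    from scipy.spatial.transform import Rotation as R
    s=status.state();p=np.array(s["tcp_pos"]);T=np.array(s["eef_rot"]);q1=np.arctan2(y,x)
    c=[yaw+180*k for k in(-2,-1,0,1,2)];q6=[q1+np.pi/2-np.radians(a) for a in c]
    i=int(np.argmin(np.abs(q6)));a=np.radians(c[i])
    G=np.array([[np.cos(a),np.sin(a),0],[np.sin(a),-np.cos(a),0],[0,0,-1.]])
    rv=np.degrees(R.from_matrix(T.T@G).as_rotvec())/6
    d=T.T@(np.array([x,y,z])-p)/.05
    print("shift",d.round(3).tolist(),"turn",rv.round(2).tolist(),"q6 %.2f"%q6[i],"rows %.1f"%max(np.linalg.norm(d),np.linalg.norm(rv)*6/8.59))
E
python3 -c "
from h import *
goto(.50,-.045,.26,86.5)"
```

```text
shift [9.107, -7.273, -0.574] turn [-0.0, -0.0, -11.12] q6 -0.03 rows 11.7
```

```bash
R='[[9.1,-7.27,-0.6],[0,0,-11.12],0.4]'; python3 -m crank '[[[9.1,-7.27,-0.6],[0,0,-11.12],0.4],[[9.1,-7.27,-0.6],[0,0,-11.12],0.4],[[9.1,-7.27,-0.6],[0,0,-11.12],0.4],[[9.1,-7.27,-0.6],[0,0,-11.12],0.4],[[9.1,-7.27,-0.6],[0,0,-11.12],0.4],[[9.1,-7.27,-0.6],[0,0,-11.12],0.4],[[9.1,-7.27,-0.6],[0,0,-11.12],0.4],[[9.1,-7.27,-0.6],[0,0,-11.12],0.4],[[9.1,-7.27,-0.6],[0,0,-11.12],0.4],[[9.1,-7.27,-0.6],[0,0,-11.12],0.4]]'
python3 -c "
from h import *
goto(.50,-.045,.26,86.5)"
```

```text
time_s: 2.3
tcp_pos: [0.457, -0.1141, 0.2575]
eef_rot: [[0.061, 0.998, 0.001], [0.998, -0.061, -0.001], [-0.001, 0.001, -1.0]]
wrist_force: [0.6, -0.8, 0.7]
opening: 0.0344
finger_force: 0.0
shift [1.431, 0.774, -0.049] turn [0.01, 0.0, -0.0] q6 -0.03 rows 1.6
```

```bash
python3 -m crank '[[[1.43,0.77,0],[0,0,0],0.4],[[1.43,0.77,0],[0,0,0],0.4],[[1.43,0.77,0],[0,0,0],0.4],[[1.43,0.77,0],[0,0,0],0.4]]' | head -2
python3 - <<'E'
from h import *
p=eyes.read_camera("wrist");save(p,"w1");print(p["position"])
for d in eyes.pinpoint(p,"tray_handle")[:2]: print(d["conf"],d["uv"],onz(p,d["uv"],.087).round(4),dep(p,d["uv"]).round(4))
z=cloud(p,np.ones((480,640),bool)[:, :])
k=(z[:,2]>.083)&(z[:,2]<.096)&(z[:,0]>.53)&(z[:,0]<.605)&(abs(z[:,1]+.045)<.1);rect(z[k])
k=(z[:,2]>.096)&(z[:,2]<.108)&(z[:,0]>.59)&(z[:,0]<.7);rect(z[k])
E
```

```text
time_s: 2.7
tcp_pos: [0.499, -0.0464, 0.2569]
[0.50429207 0.02206069 0.39859159]
0.98 [416.5, 208.1] [ 0.5838 -0.0443  0.087 ] [ 0.5824 -0.0432  0.0924]
rect 592.1 -43.0 yaw 87.7 129x29 n2331
rect 660.5 -45.2 yaw 90.0 318x78 n19103
```

View pics/w1.png

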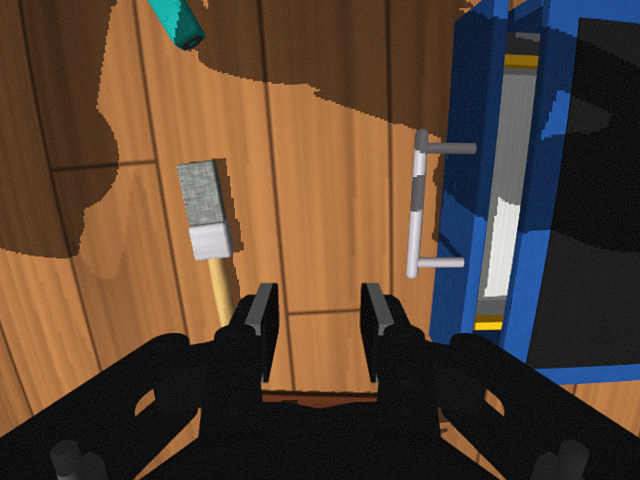

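The wrist view shows the handle running from (421,130) to (412,277), centred near (0.582, -0.044). The brush lies well off to the left. Going in on the handle.

```bash
python3 -c "
from h import *
goto(.581,-.044,.2,86.5)
goto(.581,-.044,.069,86.5)"
```

```text
shift [0.176, 1.64, 1.138] turn [-0.0, 0.0, -0.01] q6 -0.01 rows 2.0
shift [0.177, 1.641, 3.758] turn [-0.0, 0.0, -0.01] q6 -0.01 rows 4.1
```

```bash
python3 -m crank '[[[0.18,1.64,1.1],[0,0,0],0.4],[[0.18,1.64,1.1],[0,0,0],0.4],[[0.18,1.64,1.1],[0,0,0],0.4],[[0.18,1.64,1.8],[0,0,0],0.4],[[0.18,1.64,2.5],[0,0,0],0.4],[[0.18,1.64,3.0],[0,0,0],0.4],[[0.18,1.64,3.4],[0,0,0],0.4],[[0.18,1.64,3.76],[0,0,0],0.4],[[0.18,1.64,3.76],[0,0,0],0.4],[[0.18,1.64,3.76],[0,0,0],0.4]]'
python3 -m crank '[[[0,0,0],[0,0,0],0],[[0,0,0],[0,0,0],0],[[0,0,0],[0,0,0],0],[[0,0,0],[0,0,0],0],[[0,0,0],[0,0,0],0],[[0,0,0],[0,0,0],0],[[0,0,0],[0,0,0],0],[[0,0,0],[0,0,0],0]]'
```

```text
time_s: 3.8
tcp_pos: [0.5813, -0.0441, 0.07]
eef_rot: [[0.063, 0.998, 0.0], [0.998, -0.063, -0.0], [-0.0, 0.001, -1.0]]
wrist_force: [1.6, -0.8, 2.0]
opening: 0.0342
finger_force: 0.0
time_s: 4.6
tcp_pos: [0.5826, -0.0437, 0.071]
eef_rot: [[0.061, 0.998, 0.003], [0.998, -0.061, -0.001], [-0.001, 0.003, -1.0]]
wrist_force: [-0.6, -1.7, 6.3]
opening: 0.009
finger_force: 58.7
```

```bash
python3 -m crank '[[[0,-0.2,0],[0,0,0],0],[[0,-0.5,0],[0,0,0],0],[[0,-0.8,0],[0,0,0],0],[[0,-1.1,0],[0,0,0],0],[[0,-1.4,0],[0,0,0],0],[[0,-1.7,0],[0,0,0],0],[[0,-2.0,0],[0,0,0],0],[[0,-2.2,0],[0,0,0],0],[[0,-2.4,0],[0,0,0],0],[[0,-2.5,0],[0,0,0],0]]'
python3 -m crank '[[[0,-0.05,0],[0,0,0],0],[[0,-0.1,0],[0,0,0],0],[[0,-0.15,0],[0,0,0],0],[[0,-0.2,0],[0,0,0],0],[[0,-0.25,0],[0,0,0],0],[[0,-0.3,0],[0,0,0],0]]'
```

```text
time_s: 5.6
tcp_pos: [0.4577, -0.0361, 0.0709]
eef_rot: [[0.061, 0.998, 0.005], [0.998, -0.061, -0.002], [-0.002, 0.005, -1.0]]
wrist_force: [1.7, -2.3, 6.7]
opening: 0.0087
finger_force: 58.6
time_s: 6.2
tcp_pos: [0.4531, -0.0359, 0.0713]
eef_rot: [[0.065, 0.998, 0.028], [0.998, -0.065, -0.003], [-0.002, 0.028, -1.0]]
wrist_force: [57.0, 2.8, -48.9]
opening: 0.0085
finger_force: 57.6
```

```bash
python3 -m crank '[[[0,0.1,0],[0,0,0],0],[[0,0.15,0],[0,0,0],0],[[0,0.15,0],[0,0,0],0]]'; python3 -m crank '[[[0,0,0],[0,0,0],0.4],[[0,0,0],[0,0,0],0.4],[[0,0,0],[0,0,0],0.4],[[0,0,0],[0,0,0],0.4],[[0,0,-1],[0,0,0],0.4],[[0,0,-2],[0,0,0],0.4],[[0,0,-3.4],[0,0,0],0.4],[[0,0,-4.0],[0,0,0],0.4],[[0,0,-4.0],[0,0,0],0.4]]'
python3 -c "
from h import *
goto(.50,.20,.33,72)"
```

```text
time_s: 6.5
tcp_pos: [0.4532, -0.0358, 0.071]
eef_rot: [[0.062, 0.998, 0.009], [0.998, -0.062, -0.002], [-0.002, 0.01, -1.0]]
wrist_force: [12.2, -1.3, -0.1]
opening: 0.0085
finger_force: 62.2
time_s: 7.4
tcp_pos: [0.4526, -0.036, 0.2766]
eef_rot: [[0.061, 0.998, 0.012], [0.998, -0.061, -0.004], [-0.004, 0.013, -1.0]]
wrist_force: [0.4, 0.1, -1.0]
opening: 0.0343
finger_force: 0.0
shift [4.766, 0.67, -1.078] turn [0.13, 0.02, 2.41] q6 0.69 rows 4.9
```

```bash
python3 -m crank '[[[4.77,0.9,-1.1],[0.1,0,0],0.7],[[4.77,0.9,-1.1],[0.1,0,0],0.7],[[4.77,0.9,-1.1],[0.1,0,0],0.7],[[4.77,0.9,-1.1],[0.1,0,0],0.7],[[4.77,0.9,-1.1],[0.1,0,0],0.7],[[4.77,0.9,-1.1],[0.1,0,0],0.7],[[4.77,0.9,-1.1],[0.1,0,0],0.7],[[4.77,0.9,-1.1],[0.1,0,0],0.7]]' | head -2
python3 - <<'E'
from h import *
p=eyes.read_camera("wrist");save(p,"w2");sticks(p)
for t in ["stick0","tray_mid","notch_left","notch_right"]:
    for d in eyes.pinpoint(p,t)[:7]: print(t,round(d["conf"],2),np.round(d["uv"]),onz(p,d["uv"],.014 if t=="stick0" else .019 if "mid" in t else .055).round(3))
E
```

```text
time_s: 8.2
tcp_pos: [0.5081, 0.1996, 0.3229]
stick 0.454 0.379 yaw -17.4  120x28 z0.027
stick 0.594 0.363 yaw -20.1  120x28 z0.027
stick 0.464 0.296 yaw 4.1  121x29 z0.027
stick 0.336 0.283 yaw 89.9  113x4 z0.022
stick 0.600 0.266 yaw 5.1  121x28 z0.027
stick0 0.94 [527. 118.] [0.757 0.275 0.014]
stick0 0.91 [114.  84.] [0.272 0.344 0.014]
stick0 0.73 [261.  34.] [0.451 0.381 0.014]
stick0 0.64 [276. 114.] [0.461 0.293 0.014]
stick0 0.63 [387.  42.] [0.592 0.364 0.014]
stick0 0.57 [396. 128.] [0.6   0.269 0.014]
tray_mid 0.69 [390. 364.] [ 0.589 -0.045  0.019]
notch_left 0.69 [403. 291.] [0.599 0.081 0.055]
```

View pics/w2.png

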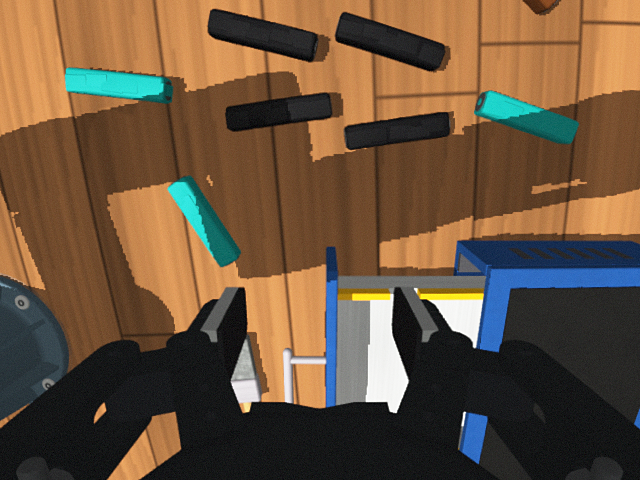

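The wrist view confirms four black sticks, at A (398,130), B (278,112), C (390,42) and D (263,34). The tray is open, with tray_mid near (0.590, -0.044). Taking A first.

```bash
python3 -c "
from h import *
goto(.600,.266,.10,4.7)
goto(.600,.266,.006,4.7)"
```

```text
shift [1.447, 1.785, 4.459] turn [-0.08, -0.09, -16.39] q6 -1.24 rows 11.4
shift [1.448, 1.805, 6.338] turn [-0.08, -0.09, -16.39] q6 -1.24 rows 11.4
```

```bash
python3 -m crank '[[[1.45,1.79,2],[-0.08,-0.09,-16.39],0.65],[[1.45,1.79,2],[-0.08,-0.09,-16.39],0.65],[[1.45,1.79,3],[-0.08,-0.09,-16.39],0.65],[[1.45,1.79,4],[-0.08,-0.09,-16.39],0.65],[[1.45,1.79,4.4],[-0.08,-0.09,-16.39],0.65],[[1.45,1.79,4.4],[-0.08,-0.09,-16.39],0.65],[[1.45,1.79,4.4],[-0.08,-0.09,-16.39],0.65],[[1.45,1.79,4.4],[-0.08,-0.09,-16.39],0.65],[[1.45,1.79,4.4],[-0.08,-0.09,-16.39],0.65],[[1.45,1.79,4.4],[-0.08,-0.09,-16.39],0.65]]' |head -2
python3 -c "
from h import *
goto(.600,.266,.006,4.7)
p=eyes.read_camera('wrist');sticks(p)"
```

```text
time_s: 9.45
tcp_pos: [0.6004, 0.2666, 0.103]
shift [0.005, -0.011, 1.939] turn [-0.01, -0.01, -2.0] q6 -1.24 rows 1.9
stick 0.493 0.296 yaw 3.7  64x26 z0.027
stick 0.491 0.365 yaw -15.7  41x24 z0.027
stick 0.552 0.468 yaw 19.7  44x9 z0.016
stick 0.593 0.363 yaw -18.9  119x27 z0.027
stick 0.600 0.267 yaw 5.3  122x28 z0.027
stick 0.699 0.297 yaw 67.5  20x2 z0.018
```

```bash
python3 -m crank '[[[0,0,0.8],[0,0,-2],0.65],[[0,0,1.4],[0,0,-2],0.65],[[0,0,1.8],[0,0,-2],0.65],[[0,0,1.93],[0,0,-2],0.65],[[0,0,1.93],[0,0,-2],0.65],[[0,0,1.93],[0,0,-2],0],[[0,0,1.93],[0,0,-2],0],[[0,0,1.93],[0,0,-2],0],[[0,0,1.93],[0,0,-2],0],[[0,0,1.93],[0,0,-2],0]]'
python3 -m crank '[[[0,0,0],[0,0,0],0],[[0,0,0],[0,0,0],0],[[0,0,-0.6],[0,0,0],0],[[0,0,-1.5],[0,0,0],0],[[0,0,-2.4],[0,0,0],0],[[0,0,-2.8],[0,0,0],0],[[0,0,-2.8],[0,0,0],0]]'
python3 -c "
from h import *
goto(.585,-.128,.15,-3.5)"
```

```text
time_s: 10.5
tcp_pos: [0.6017, 0.2677, 0.0087]
eef_rot: [[-0.997, -0.077, 0.003], [-0.077, 0.997, -0.0], [-0.003, -0.0, -1.0]]
wrist_force: [-0.5, -0.8, 6.4]
opening: 0.0268
finger_force: 60.9
time_s: 11.2
tcp_pos: [0.6029, 0.2682, 0.1517]
eef_rot: [[-0.997, -0.077, 0.008], [-0.077, 0.997, 0.001], [-0.008, 0.001, -1.0]]
wrist_force: [-0.0, -0.2, -1.7]
opening: 0.0268
finger_force: 60.0
shift [0.968, -7.874, 0.022] turn [-0.11, 0.02, -28.68] q6 1.42 rows 20.0
```

```bash
sed -i 's/i=int(np.argmin(np.abs(q6)));/cur=q1*0+s["joint_pos"][5];i=int(np.argmin([abs(v-cur)+(99 if abs(v)>2.7 else 0) for v in q6]));/' h.py; python3 -c "
from h import *
goto(.585,-.128,.15,-3.5)
goto(.585,-.128,.031,-3.5)"
```

```text
shift [0.968, -7.874, 0.022] turn [0.01, 0.07, 1.32] q6 -1.73 rows 7.9
shift [0.987, -7.875, 2.402] turn [0.01, 0.07, 1.32] q6 -1.73 rows 8.3
```

```bash
python3 -m crank '[[[0.97,-7.87,0],[0,0.07,1.32],0],[[0.97,-7.87,0],[0,0.07,1.32],0],[[0.97,-7.87,0],[0,0.07,1.32],0],[[0.97,-7.87,0],[0,0.07,1.32],0],[[0.97,-7.87,0],[0,0.07,1.32],0],[[0.97,-7.87,0],[0,0.07,1.32],0],[[0.97,-7.87,0],[0,0.07,1.32],0],[[0.97,-7.87,0],[0,0.07,1.32],0],[[0.97,-7.87,0],[0,0.07,1.32],0],[[0.97,-7.87,0],[0,0.07,1.32],0]]'
python3 -c "
from h import *
goto(.585,-.128,.031,-3.5)
p=eyes.read_camera('wrist');save(p,'w3')
for t in ['tray_mid','notch_left','notch_right']:
    for d in eyes.pinpoint(p,t)[:7]: print(t,round(d['conf'],2),np.round(d['uv']),onz(p,d['uv'],.019 if 'mid' in t else .055).round(3))
"
```

```text
time_s: 12.2
tcp_pos: [0.5809, -0.1293, 0.145]
eef_rot: [[-0.998, 0.064, -0.011], [0.064, 0.998, 0.001], [0.011, 0.0, -1.0]]
wrist_force: [-1.2, 0.7, -1.6]
opening: 0.0265
finger_force: 60.1
shift [-0.104, 0.032, 2.28] turn [0.0, -0.1, -0.03] q6 -1.73 rows 2.3
tray_mid 0.9 [436. 235.] [ 0.592 -0.042  0.019]
notch_left 0.88 [619. 248.] [0.599 0.078 0.055]
notch_right 0.74 [257. 248.] [ 0.582 -0.17   0.055]
notch_right 0.62 [320. 303.] [ 0.624 -0.131  0.055]
```

View pics/w3.png

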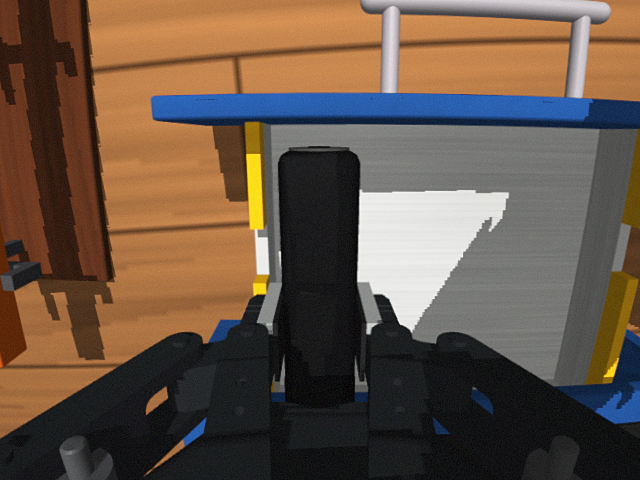

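The stick is held lengthwise over the tray. The notches appear at (258,250) and (622,248), which agrees with my tray_mid. Lowering.

```bash
python3 -m crank '[[[-0.1,0,0.8],[0,-0.1,0],0],[[-0.1,0,1.5],[0,-0.1,0],0],[[-0.1,0,1.9],[0,-0.1,0],0],[[-0.1,0,2.15],[0,-0.1,0],0],[[-0.1,0,2.28],[0,-0.1,0],0],[[-0.1,0,2.28],[0,-0.1,0],0],[[-0.1,0,2.28],[0,-0.1,0],0]]'
python3 -m crank '[[[0,0,0],[0,0,0],0.44],[[0,0,0],[0,0,0],0.44],[[0,0,0],[0,0,0],0.44],[[0,0,0],[0,0,0],0.44],[[0,0,-0.5],[0,0,0],0.44],[[0,0,-1.4],[0,0,0],0.44],[[0,0,-2.4],[0,0,0],0.6],[[0,0,-3],[0,0,0],0.6],[[0,0,-3],[0,0,0],0.6]]'
python3 -c "
from h import *
goto(.464,.295,.17,4)
goto(.464,.295,.09,4)"
```

```text
time_s: 13.1
tcp_pos: [0.5873, -0.1291, 0.0341]
eef_rot: [[-0.998, 0.061, 0.004], [0.061, 0.998, -0.002], [-0.005, -0.002, -1.0]]
wrist_force: [-0.4, 0.1, -0.9]
opening: 0.0265
finger_force: 60.1
time_s: 14.0
tcp_pos: [0.5892, -0.1302, 0.1894]
eef_rot: [[-0.998, 0.061, 0.013], [0.061, 0.998, -0.006], [-0.013, -0.005, -1.0]]
wrist_force: [0.6, 0.2, 0.4]
opening: 0.0514
finger_force: 0.0
shift [3.023, 8.337, 0.306] turn [-0.06, 0.12, -1.25] q6 -1.07 rows 8.9
shift [3.044, 8.345, 1.906] turn [-0.06, 0.12, -1.25] q6 -1.07 rows 9.1
```

```bash
python3 -m crank '[[[3.02,8.34,0.3],[0,0.1,-1.25],0.65],[[3.02,8.34,0.3],[0,0.1,-1.25],0.65],[[3.02,8.34,0.3],[0,0.1,-1.25],0.65],[[3.02,8.34,0.3],[0,0.1,-1.25],0.65],[[3.02,8.34,0.3],[0,0.1,-1.25],0.65],[[3.02,8.34,0.3],[0,0.1,-1.25],0.65],[[3.02,8.34,0.3],[0,0.1,-1.25],0.65],[[3.02,8.34,0.6],[0,0.1,-1.25],0.65],[[3.02,8.34,1.5],[0,0.1,-1.25],0.65],[[3.02,8.34,1.9],[0,0.1,-1.25],0.65]]' |head -2
python3 -c "
from h import *
p=eyes.read_camera('wrist')
sticks(p)
goto(.464,.295,.007,4)
"
```

```text
time_s: 15.0
tcp_pos: [0.4595, 0.2994, 0.0857]
stick 0.335 0.322 yaw 76.9  5x1 z0.017
stick 0.462 0.296 yaw 4.4  117x28 z0.027
shift [-0.204, -0.067, 1.436] turn [-0.03, -0.17, 0.03] q6 -1.07 rows 1.5
```

```bash
python3 -m crank '[[[-0.1,-0.05,0.6],[0,-0.1,0],0.65],[[-0.1,-0.05,1.0],[0,-0.1,0],0.65],[[-0.1,-0.05,1.3],[0,-0.1,0],0.65],[[-0.1,-0.05,1.44],[0,-0.1,0],0.65],[[-0.1,-0.05,1.44],[0,-0.1,0],0],[[-0.1,-0.05,1.44],[0,-0.1,0],0],[[-0.1,-0.05,1.44],[0,-0.1,0],0],[[-0.1,-0.05,1.44],[0,-0.1,0],0],[[-0.1,-0.05,1.44],[0,-0.1,0],0],[[-0.1,-0.05,1.44],[0,-0.1,0],0]]'
python3 -m crank '[[[0,0,0],[0,0,0],0],[[0,0,-0.6],[0,0,0],0],[[0,0,-1.5],[0,0,0],0],[[0,0,-2.4],[0,0,0],0],[[0,0,-2.9],[0,0,0],0],[[0,0,-2.9],[0,0,0],0],[[0,0,-2.9],[0,0,0],0]]'
python3 -c "
from h import *
goto(.588,-.073,.155,-3.5)"
```

```text
time_s: 16.05
tcp_pos: [0.4663, 0.2945, 0.016]
eef_rot: [[-0.998, -0.07, 0.004], [-0.07, 0.998, -0.0], [-0.004, -0.001, -1.0]]
wrist_force: [-1.3, -0.8, 6.0]
opening: 0.0263
finger_force: 61.2
time_s: 16.75
tcp_pos: [0.465, 0.2943, 0.1599]
eef_rot: [[-0.998, -0.07, 0.003], [-0.07, 0.998, -0.001], [-0.003, -0.001, -1.0]]
wrist_force: [0.1, -0.7, -1.9]
opening: 0.0263
finger_force: 60.4
shift [-1.942, -7.501, 0.11] turn [-0.01, 0.03, 1.25] q6 -1.63 rows 7.7
```

```bash
python3 -m crank '[[[-1.94,-7.5,0],[0,0,1.25],0],[[-1.94,-7.5,0],[0,0,1.25],0],[[-1.94,-7.5,0],[0,0,1.25],0],[[-1.94,-7.5,0],[0,0,1.25],0],[[-1.94,-7.5,0],[0,0,1.25],0],[[-1.94,-7.5,0],[0,0,1.25],0],[[-1.94,-7.5,0],[0,0,1.25],0],[[-1.94,-7.5,0],[0,0,1.25],0],[[-1.94,-7.5,0],[0,0,1.25],0],[[-1.94,-7.5,0],[0,0,1.25],0]]'
python3 -c "
from h import *
goto(.588,-.073,.036,-3.5)"
```

```text
time_s: 17.75
tcp_pos: [0.5866, -0.0733, 0.1579]
eef_rot: [[-0.998, 0.063, -0.002], [0.063, 0.998, 0.001], [0.002, 0.001, -1.0]]
wrist_force: [-0.4, 1.0, -1.7]
opening: 0.0263
finger_force: 60.4
shift [-0.033, 0.006, 2.437] turn [0.01, -0.02, -0.02] q6 -1.63 rows 2.4
```

```bash
python3 -m crank '[[[0,0,0.9],[0,0,0],0],[[0,0,1.6],[0,0,0],0],[[0,0,2.1],[0,0,0],0],[[0,0,2.3],[0,0,0],0],[[0,0,2.44],[0,0,0],0],[[0,0,2.44],[0,0,0],0],[[0,0,2.44],[0,0,0],0]]'
python3 -m crank '[[[0,0,0],[0,0,0],0.44],[[0,0,0],[0,0,0],0.44],[[0,0,0],[0,0,0],0.44],[[0,0,0],[0,0,0],0.44],[[0,0,-0.5],[0,0,0],0.44],[[0,0,-1.4],[0,0,0],0.44],[[0,0,-2.4],[0,0,0],0.6],[[0,0,-3],[0,0,0],0.6],[[0,0,-3],[0,0,0],0.6]]'
python3 -c "
from h import *
goto(.594,.363,.17,-20)
goto(.594,.363,.1,-20)"
```

```text
time_s: 18.45
tcp_pos: [0.5893, -0.073, 0.0398]
eef_rot: [[-0.998, 0.061, 0.004], [0.061, 0.998, -0.002], [-0.005, -0.001, -1.0]]
wrist_force: [0.4, 0.6, -1.2]
opening: 0.0265
finger_force: 60.4
time_s: 19.35
tcp_pos: [0.5913, -0.074, 0.1949]
eef_rot: [[-0.998, 0.061, 0.013], [0.061, 0.998, -0.004], [-0.013, -0.004, -1.0]]
wrist_force: [0.6, -1.0, 0.6]
opening: 0.0514
finger_force: 0.0
shift [0.486, 8.729, 0.461] turn [-0.02, 0.13, 2.75] q6 -0.67 rows 8.8
shift [0.504, 8.734, 1.861] turn [-0.02, 0.13, 2.75] q6 -0.67 rows 8.9
```

```bash
python3 -m crank '[[[0.5,8.73,0.4],[0,0.13,2.75],0.65],[[0.5,8.73,0.4],[0,0.13,2.75],0.65],[[0.5,8.73,0.4],[0,0.13,2.75],0.65],[[0.5,8.73,0.4],[0,0.13,2.75],0.65],[[0.5,8.73,0.4],[0,0.13,2.75],0.65],[[0.5,8.73,0.4],[0,0.13,2.75],0.65],[[0.5,8.73,0.4],[0,0.13,2.75],0.65],[[0.5,8.73,1],[0,0.13,2.75],0.65],[[0.5,8.73,1.8],[0,0.13,2.75],0.65],[[0.5,8.73,1.8],[0,0.13,2.75],0.65]]' |head -2
python3 -c "
from h import *
p=eyes.read_camera('wrist')
sticks(p)
goto(.594,.363,.006,-20)
"
```

```text
time_s: 20.35
tcp_pos: [0.5867, 0.3666, 0.0933]
stick 0.479 0.373 yaw -17.5  68x28 z0.027
stick 0.545 0.469 yaw 5.9  51x12 z0.016
shift [-0.225, -0.0, 1.684] turn [-0.07, -0.18, 0.03] q6 -0.67 rows 1.7
```

```bash
python3 -c "
from h import *
p=eyes.read_camera('wrist');save(p,'w4');sticks(p)
for d in eyes.pinpoint(p,'stick0'): print(round(d['conf'],2),np.round(d['uv']),onz(p,d['uv'],.014).round(3))
print(status.state()['tcp_pos'])
"
```

```text
stick 0.478 0.372 yaw -17.4  70x29 z0.027
stick 0.544 0.468 yaw 3.1  49x11 z0.014
stick 0.594 0.364 yaw -19.8  121x28 z0.027
0.87 [317. 263.] [0.593 0.362 0.014]
0.78 [262.  21.] [0.453 0.382 0.014]
0.68 [489. 404.] [0.735 0.442 0.014]
[0.5877004  0.36422937 0.09493392]
```

View pics/w4.png

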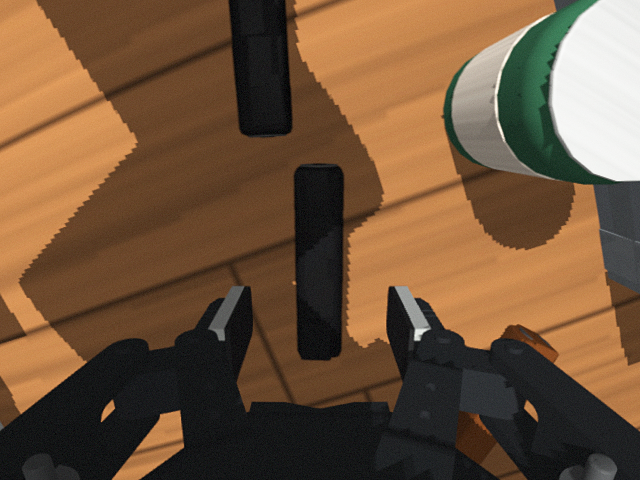

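Stick C is in place, between the fingers at (318,262). The tin is well clear on the right, so I'm going down.

```bash
python3 -m crank '[[[-0.1,0,0.6],[0,-0.1,0],0.65],[[-0.1,0,1.2],[0,-0.1,0],0.65],[[-0.1,0,1.6],[0,-0.1,0],0.65],[[-0.1,0,1.78],[0,-0.1,0],0.65],[[-0.1,0,1.78],[0,-0.1,0],0.65],[[-0.1,0,1.78],[0,-0.1,0],0],[[-0.1,0,1.78],[0,-0.1,0],0],[[-0.1,0,1.78],[0,-0.1,0],0],[[-0.1,0,1.78],[0,-0.1,0],0],[[-0.1,0,1.78],[0,-0.1,0],0]]'
python3 -m crank '[[[0,0,0],[0,0,0],0],[[0,0,-0.6],[0,0,0],0],[[0,0,-1.5],[0,0,0],0],[[0,0,-2.4],[0,0,0],0],[[0,0,-2.9],[0,0,0],0],[[0,0,-2.9],[0,0,0],0],[[0,0,-2.9],[0,0,0],0]]'
python3 -c "
from h import *
goto(.592,-.017,.155,-3.5)"
```

```text
time_s: 21.5
tcp_pos: [0.5954, 0.3632, 0.0116]
eef_rot: [[-0.94, 0.342, 0.003], [0.342, 0.94, -0.001], [-0.003, 0.0, -1.0]]
wrist_force: [0.4, -0.5, 6.4]
opening: 0.0263
finger_force: 61.7
time_s: 22.2
tcp_pos: [0.5937, 0.3629, 0.1544]
eef_rot: [[-0.94, 0.342, -0.0], [0.342, 0.94, -0.001], [-0.0, -0.001, -1.0]]
wrist_force: [-0.1, 0.1, -2.3]
opening: 0.0264
finger_force: 60.8
shift [-2.566, -7.153, -0.001] turn [-0.01, 0.0, -2.75] q6 -1.54 rows 7.6
```

Held at TCP z 0.0116, so the release height is about 0.032.

```bash
python3 -m crank '[[[-2.57,-7.15,0],[0,0,-2.75],0],[[-2.57,-7.15,0],[0,0,-2.75],0],[[-2.57,-7.15,0],[0,0,-2.75],0],[[-2.57,-7.15,0],[0,0,-2.75],0],[[-2.57,-7.15,0],[0,0,-2.75],0],[[-2.57,-7.15,0],[0,0,-2.75],0],[[-2.57,-7.15,0],[0,0,-2.75],0],[[-2.57,-7.15,0],[0,0,-2.75],0],[[-2.57,-7.15,0],[0,0,-2.75],0],[[-2.57,-7.15,0],[0,0,-2.75],0]]'
python3 -c "
from h import *
goto(.592,-.017,.032,-3.5)"
```

```text
time_s: 23.2
tcp_pos: [0.5908, -0.0173, 0.1525]
eef_rot: [[-0.998, 0.063, -0.005], [0.063, 0.998, -0.0], [0.005, -0.001, -1.0]]
wrist_force: [-0.3, 0.1, -1.4]
opening: 0.0265
finger_force: 60.7
shift [-0.034, 0.009, 2.41] turn [-0.01, -0.04, -0.02] q6 -1.54 rows 2.4
```

```bash
python3 -m crank '[[[0,0,0.9],[0,0,0],0],[[0,0,1.6],[0,0,0],0],[[0,0,2.1],[0,0,0],0],[[0,0,2.3],[0,0,0],0],[[0,0,2.41],[0,0,0],0],[[0,0,2.41],[0,0,0],0],[[0,0,2.41],[0,0,0],0]]'
python3 -m crank '[[[0,0,0],[0,0,0],0.44],[[0,0,0],[0,0,0],0.44],[[0,0,0],[0,0,0],0.44],[[0,0,0],[0,0,0],0.44],[[0,0,-0.5],[0,0,0],0.44],[[0,0,-1.4],[0,0,0],0.44],[[0,0,-2.4],[0,0,0],0.6],[[0,0,-3],[0,0,0],0.6],[[0,0,-3],[0,0,0],0.6]]'
python3 -c "
from h import *
goto(.455,.379,.15,-17.5)"
```

```text
time_s: 23.9
tcp_pos: [0.5933, -0.017, 0.0356]
eef_rot: [[-0.998, 0.061, 0.001], [0.061, 0.998, -0.002], [-0.001, -0.002, -1.0]]
wrist_force: [0.2, 0.2, -0.7]
opening: 0.0266
finger_force: 60.7
time_s: 24.8
tcp_pos: [0.5958, -0.0177, 0.1907]
eef_rot: [[-0.998, 0.061, 0.01], [0.061, 0.998, -0.004], [-0.01, -0.004, -1.0]]
wrist_force: [0.8, -0.4, 0.1]
opening: 0.0514
finger_force: 0.0
shift [3.302, 7.75, 0.753] turn [-0.02, 0.1, 2.33] q6 -0.57 rows 8.5
```

```bash
python3 -m crank '[[[3.3,7.75,0.4],[0,0.1,2.33],0.65],[[3.3,7.75,0.4],[0,0.1,2.33],0.65],[[3.3,7.75,0.4],[0,0.1,2.33],0.65],[[3.3,7.75,0.4],[0,0.1,2.33],0.65],[[3.3,7.75,0.4],[0,0.1,2.33],0.65],[[3.3,7.75,0.4],[0,0.1,2.33],0.65],[[3.3,7.75,0.4],[0,0.1,2.33],0.65],[[3.3,7.75,1],[0,0.1,2.33],0.65],[[3.3,7.75,1.7],[0,0.1,2.33],0.65],[[3.3,7.75,1.7],[0,0.1,2.33],0.65]]' |head -2
python3 -c "
from h import *
p=eyes.read_camera('wrist')
p=eyes.read_camera('wrist')
sticks(p)
for d in eyes.pinpoint(p,'stick0'): print(round(d['conf'],2),np.round(d['uv']),onz(p,d['uv'],.014).round(3))
goto(.455,.379,.006,-17.5)
"
```

```text
time_s: 25.8
tcp_pos: [0.4453, 0.3803, 0.0921]
stick 0.319 0.345 yaw -38.5  55x21 z0.018
stick 0.333 0.225 yaw 25.4  20x2 z0.019
stick 0.454 0.380 yaw -17.2  122x28 z0.027
stick 0.358 0.206 yaw -61.8  53x3 z0.018
0.83 [324. 255.] [0.453 0.381 0.014]
shift [-0.1, 0.028, 1.841] turn [-0.04, -0.11, 0.01] q6 -0.57 rows 1.8
```

```bash
python3 -m crank '[[[-0.05,0,0.6],[0,-0.1,0],0.65],[[-0.05,0,1.2],[0,-0.1,0],0.65],[[-0.05,0,1.65],[0,-0.1,0],0.65],[[-0.05,0,1.85],[0,-0.1,0],0.65],[[-0.05,0,1.85],[0,-0.1,0],0.65],[[-0.05,0,1.85],[0,-0.1,0],0],[[-0.05,0,1.85],[0,-0.1,0],0],[[-0.05,0,1.85],[0,-0.1,0],0],[[-0.05,0,1.85],[0,-0.1,0],0],[[-0.05,0,1.85],[0,-0.1,0],0]]'
python3 -m crank '[[[0,0,0],[0,0,0],0],[[0,0,-0.6],[0,0,0],0],[[0,0,-1.5],[0,0,0],0],[[0,0,-2.4],[0,0,0],0],[[0,0,-2.9],[0,0,0],0],[[0,0,-2.9],[0,0,0],0],[[0,0,-2.9],[0,0,0],0]]'
python3 -c "
from h import *
goto(.595,.039,.155,-3.5)"
```

```text
time_s: 26.95
tcp_pos: [0.4543, 0.3798, 0.0084]
eef_rot: [[-0.954, 0.3, 0.002], [0.3, 0.954, -0.001], [-0.003, -0.001, -1.0]]
wrist_force: [0.8, -1.1, 7.1]
opening: 0.0267
finger_force: 60.7
time_s: 27.65
tcp_pos: [0.4528, 0.3796, 0.1518]
eef_rot: [[-0.954, 0.3, 0.0], [0.3, 0.954, -0.002], [-0.001, -0.002, -1.0]]
wrist_force: [-0.5, 0.3, -1.5]
opening: 0.0265
finger_force: 59.8
shift [-4.759, -5.643, -0.049] turn [-0.02, 0.0, -2.33] q6 -1.44 rows 7.4
```

```bash
python3 -m crank '[[[-4.75,-5.64,0],[0,0,-2.33],0],[[-4.75,-5.64,0],[0,0,-2.33],0],[[-4.75,-5.64,0],[0,0,-2.33],0],[[-4.75,-5.64,0],[0,0,-2.33],0],[[-4.75,-5.64,0],[0,0,-2.33],0],[[-4.75,-5.64,0],[0,0,-2.33],0],[[-4.75,-5.64,0],[0,0,-2.33],0],[[-4.75,-5.64,0],[0,0,-2.33],0],[[-4.75,-5.64,0],[0,0,-2.33],0],[[-4.75,-5.64,0],[0,0,-2.33],0]]'
python3 -c "
from h import *
goto(.594,.0385,.029,-3.5)"
```

```text
time_s: 28.65
tcp_pos: [0.5931, 0.0391, 0.1498]
eef_rot: [[-0.998, 0.062, -0.005], [0.062, 0.998, -0.002], [0.005, -0.002, -1.0]]
wrist_force: [0.1, -0.5, -0.6]
opening: 0.0266
finger_force: 59.8
shift [-0.031, -0.005, 2.417] turn [-0.02, -0.05, -0.01] q6 -1.44 rows 2.4
```

```bash
python3 -m crank '[[[0,0,0.9],[0,0,0],0],[[0,0,1.6],[0,0,0],0],[[0,0,2.1],[0,0,0],0],[[0,0,2.3],[0,0,0],0],[[0,0,2.41],[0,0,0],0],[[0,0,2.41],[0,0,0],0],[[0,0,2.41],[0,0,0],0]]'
python3 -m crank '[[[0,0,0],[0,0,0],0.44],[[0,0,0],[0,0,0],0.44],[[0,0,0],[0,0,0],0.44],[[0,0,0],[0,0,0],0.44],[[0,0,-0.5],[0,0,0],0.44],[[0,0,-1.4],[0,0,0],0.44],[[0,0,-2.4],[0,0,0],0.6],[[0,0,-3],[0,0,0],0.6],[[0,0,-3],[0,0,0],0.6]]'
python3 -c "
from h import *
p=eyes.read_camera('wrist');save(p,'w5')
s=status.state();goto(.48,-.16,.30,86.5)"
```

```text
time_s: 29.35
tcp_pos: [0.5954, 0.0391, 0.0329]
eef_rot: [[-0.998, 0.06, 0.001], [0.06, 0.998, -0.003], [-0.001, -0.003, -1.0]]
wrist_force: [-0.0, -0.4, -0.6]
opening: 0.0265
finger_force: 59.8
time_s: 30.25
tcp_pos: [0.5981, 0.0388, 0.1879]
eef_rot: [[-0.998, 0.061, 0.01], [0.061, 0.998, -0.004], [-0.01, -0.004, -1.0]]
wrist_force: [-0.4, 0.1, 0.3]
opening: 0.0516
finger_force: 0.0
shift [2.068, -4.123, -2.303] turn [0.01, 0.06, 15.0] q6 -0.26 rows 10.5
```

View pics/w5.png

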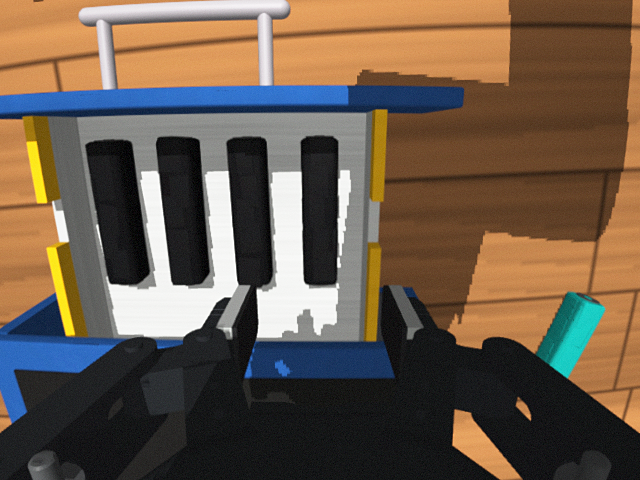

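All four sticks lie flat and separate in the tray, at columns 115, 183, 250 and 320. Now the bar.

```bash
python3 -c "
from h import *
goto(.50,-.34,.26,-5)"
```

```text
shift [1.453, -7.689, -1.488] turn [-0.03, 0.05, 0.25] q6 -2.08 rows 8.0
```

```bash
python3 -m crank '[[[1.45,-7.69,-1.5],[0,0,0.25],0.6],[[1.45,-7.69,-1.5],[0,0,0.25],0.6],[[1.45,-7.69,-1.5],[0,0,0.25],0.6],[[1.45,-7.69,-1.5],[0,0,0.25],0.6],[[1.45,-7.69,-1.5],[0,0,0.25],0.6],[[1.45,-7.69,-1.5],[0,0,0.25],0.6],[[1.45,-7.69,-1.5],[0,0,0.25],0.6],[[1.45,-7.69,-1.5],[0,0,0.25],0.6],[[1.45,-7.69,-1.5],[0,0,0.25],0.6],[[1.45,-7.69,-1.5],[0,0,0.25],0.6]]'
python3 - <<'E'
from h import *
p=eyes.read_camera("wrist");save(p,"w6");h=hue(p)
o=cloud(p,(h[:,:,0]>4)&(h[:,:,0]<16)&(h[:,:,1]>190)&(h[:,:,2]>60))
k=(o[:,2]>.085)&(o[:,2]<.105);rect(o[k])
for t in ["bar","rack"]:
  for d in eyes.pinpoint(p,t)[:2]: print(t,d["conf"],np.round(d["uv"]),onz(p,d["uv"],.0825 if t=="bar" else 0).round(3))
E
```

```text
time_s: 31.3
tcp_pos: [0.4976, -0.3404, 0.2557]
eef_rot: [[-0.996, 0.09, -0.003], [0.09, 0.996, -0.0], [0.003, -0.001, -1.0]]
wrist_force: [0.1, 0.4, 0.4]
opening: 0.0513
finger_force: 0.0
rect 499.6 -339.9 yaw -4.9 283x25 n9691
bar 0.87 [318. 214.] [ 0.498 -0.341  0.083]
bar 0.57 [497. 277.] [ 0.571 -0.181  0.083]
rack 0.59 [319. 191.] [ 0.49 -0.34  0.  ]
rack 0.51 [316. 216.] [ 0.517 -0.345  0.   ]
```

View pics/w6.png

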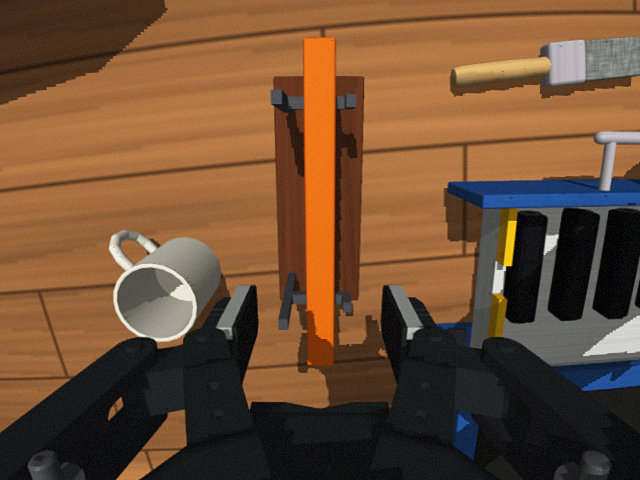

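The whole orange bar shows, from (320,38) to (320,365). It measures 283x25 mm, centred at (0.4996, -0.340), with the mug clear on the left. Grasping at the middle.

```bash
python3 -c "
from h import *
goto(.4996,-.3399,.064,-4.9)"
```

```text
shift [-0.03, -0.027, 3.846] turn [-0.01, -0.03, -0.0] q6 -2.08 rows 3.8
```

```bash
python3 -m crank '[[[0,0,0.8],[0,0,0],0.6],[[0,0,1.7],[0,0,0],0.6],[[0,0,2.5],[0,0,0],0.6],[[0,0,3.1],[0,0,0],0.6],[[0,0,3.6],[0,0,0],0.6],[[0,0,3.85],[0,0,0],0.6],[[0,0,3.85],[0,0,0],0.6],[[0,0,3.85],[0,0,0],0.6]]'
python3 -m crank '[[[0,0,0],[0,0,0],0],[[0,0,0],[0,0,0],0],[[0,0,0],[0,0,0],0],[[0,0,0],[0,0,0],0],[[0,0,0],[0,0,0],0],[[0,0,0],[0,0,0],0],[[0,0,-0.3],[0,0,0],0],[[0,0,-0.7],[0,0,0],0],[[0,0,-1.1],[0,0,0],0],[[0,0,-1.3],[0,0,0],0]]'
```

```text
time_s: 32.25
tcp_pos: [0.4993, -0.3403, 0.0662]
eef_rot: [[-0.996, 0.086, -0.0], [0.086, 0.996, -0.004], [0.0, -0.004, -1.0]]
wrist_force: [-0.2, -0.8, -0.3]
opening: 0.0511
finger_force: 0.0
time_s: 33.25
tcp_pos: [0.4993, -0.341, 0.1329]
eef_rot: [[-0.996, 0.087, 0.001], [0.087, 0.996, -0.005], [-0.001, -0.005, -1.0]]
wrist_force: [0.8, -0.3, -1.3]
opening: 0.0241
finger_force: 59.1
```

```bash
python3 -m crank '[[[0,0,-0.6],[0,0,0],0],[[0,0,-1.3],[0,0,0],0],[[0,0,-1.6],[0,0,0],0],[[0,0,-1.6],[0,0,0],0]]'
python3 -c "
from h import *
goto(.59,-.045,.2,86.5)"
```

```text
time_s: 33.65
tcp_pos: [0.4998, -0.3411, 0.2131]
eef_rot: [[-0.996, 0.087, 0.003], [0.087, 0.996, -0.007], [-0.003, -0.006, -1.0]]
wrist_force: [-0.3, 0.9, -2.6]
opening: 0.0236
finger_force: 59.2
shift [-1.28, 6.059, 0.226] turn [-0.03, 0.07, 14.75] q6 -0.02 rows 10.3
```

```bash
python3 -m crank '[[[-0.1,0.6,0],[0,0,0.7],0],[[-0.25,1.2,0],[0,0,1.7],0],[[-0.38,1.8,0],[0,0,2.7],0],[[-0.5,2.4,0],[0,0,3.7],0],[[-0.63,3,0],[0,0,4.7],0],[[-0.75,3.6,0],[0,0,5.7],0],[[-0.88,4.2,0],[0,0,6.7],0],[[-1.0,4.8,0],[0,0,7.7],0],[[-1.1,5.4,0],[0,0,8.7],0],[[-1.28,6.06,0],[0,0,9.7],0]]'
python3 -c "
from h import *
goto(.59,-.045,.2,86.5)"
```

```text
time_s: 34.65
tcp_pos: [0.5876, -0.0424, 0.2066]
eef_rot: [[-0.447, 0.895, -0.005], [0.895, 0.447, -0.002], [0.0, -0.005, -1.0]]
wrist_force: [0.3, 0.5, -2.4]
opening: 0.024
finger_force: 59.3
shift [-0.067, 0.021, 0.131] turn [-0.05, 0.01, 5.0] q6 -0.02 rows 3.5
```

```bash
python3 -m crank '[[[-0.05,0,0],[0,0,1.2],0],[[-0.05,0,0],[0,0,2.4],0],[[-0.05,0,0],[0,0,3.6],0],[[-0.05,0,0],[0,0,4.6],0],[[-0.05,0,0],[0,0,5],0],[[-0.05,0,0],[0,0,5],0],[[-0.05,0,0],[0,0,5],0]]'
python3 - <<'E'
from h import *
p=eyes.read_camera("wrist");save(p,"w7");h=hue(p)
o=cloud(p,(h[:,:,0]>4)&(h[:,:,0]<16)&(h[:,:,1]>190)&(h[:,:,2]>60));print(np.percentile(o[:,2],[5,50,95]))
for t in ["notch_left","notch_right","tray_handle"]:
  for d in eyes.pinpoint(p,t)[:2]: print(t,round(d["conf"],2),np.round(d["uv"]),onz(p,d["uv"],.087 if "han" in t else .055).round(3))
p=eyes.read_camera("scene");h=hue(p)
o=cloud(p,(h[:,:,0]>4)&(h[:,:,0]<16)&(h[:,:,1]>190)&(h[:,:,2]>60));o=o[(o[:,2]>.19)&(o[:,2]<.28)&(o[:,0]>.45)&(o[:,0]<.75)];rect(o);print(np.percentile(o[:,2],[5,50,95]))
l=np.polyfit(o[:,1],o[:,2],1);print(l)
E
```

```text
time_s: 35.35
tcp_pos: [0.5892, -0.0458, 0.2075]
eef_rot: [[0.055, 0.998, -0.004], [0.999, -0.055, -0.002], [-0.002, -0.004, -1.0]]
wrist_force: [-0.1, -0.1, -2.4]
opening: 0.024
finger_force: 59.5
[0.23321708 0.23433364 0.23539379]
rect 592.3 -45.2 yaw 86.6 276x25 n229
[0.21932237 0.22788123 0.23643665]
[0.02287235 0.22958808]
```

View pics/w7.png

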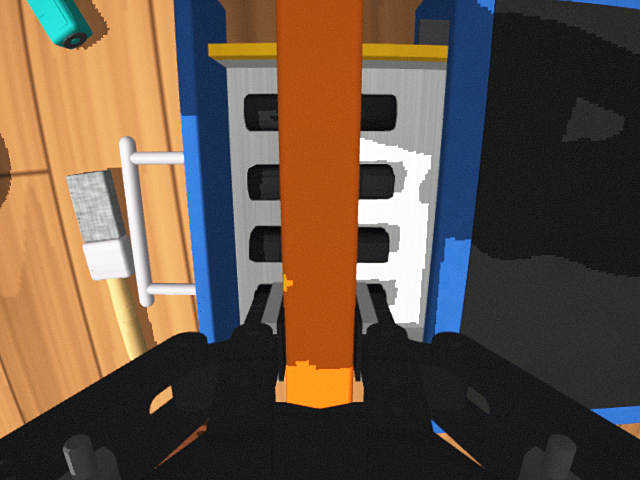

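The bar is level and square over the four sticks. Lowering it towards the notches, which leave ±5 mm of play.

```bash
python3 -c "
from h import *
goto(.5905,-.0455,.10,86.5)"; python3 - <<'E'
from h import *
p=eyes.read_camera("wrist")
# yellow wall top edges and handle by depth
h=hue(p);y=cloud(p,(h[:,:,0]>18)&(h[:,:,0]<32)&(h[:,:,1]>180));y=y[(y[:,2]>.06)&(y[:,2]<.085)&(y[:,1]>0)]
R=np.array([[.998,-.061],[.061,.998]]);q=(y[:,:2]-[.59,-.045])@R
print(len(q),q.min(0),q.max(0),np.percentile(y[:,2],[5,50,95]))
E
```

```text
shift [0.017, 0.014, 2.18] turn [-0.01, 0.03, 0.05] q6 -0.02 rows 2.2
2222 [-0.06361246  0.10914693] [0.1050603  0.13793007] [0.06273899 0.07001808 0.07138943]
```

```bash
python3 -m crank '[[[0.02,0.03,0.5],[0,0,0],0],[[0.02,0.03,1.0],[0,0,0.05],0],[[0.02,0.03,1.5],[0,0,0.05],0],[[0.02,0.03,1.9],[0,0,0.05],0],[[0.02,0.03,2.18],[0,0,0.05],0],[[0.02,0.03,2.18],[0,0,0.05],0],[[0.02,0.03,2.18],[0,0,0.05],0]]'
python3 - <<'E'
from h import *
goto(.5905,-.0455,.053,86.5)
A=np.array([[.998,.061],[-.061,.998]])
for c in ["wrist","side","scene"]:
    p=eyes.read_camera(c)
    h=hue(p);y=cloud(p,(h[:,:,0]>18)&(h[:,:,0]<32)&(h[:,:,1]>150));y=y[(y[:,2]>.055)&(y[:,2]<.085)]
    q=(y[:,:2]-[.59,-.045])@A;k=(abs(abs(q[:,1])-.124)<.015)&(abs(q[:,0])<.08);q=q[k]
    for s in(1,-1):
        x=np.sort(q[q[:,1]*s>0][:,0]);
        if len(x)>10:
            m=np.abs(x)<.05;a=x[x<0];b=x[x>0];print(c,s,len(x),"front edge",a[-3:],"rear",b[:3])
    o=cloud(p,(h[:,:,0]>4)&(h[:,:,0]<16)&(h[:,:,1]>190)&(h[:,:,2]>60));o=o[(o[:,2]>.115)&(o[:,2]<.16)&(abs(o[:,0]-.59)<.08)]
    if len(o)>50: rect(o);r=(o[:,:2]-[.59,-.045])@A;print(np.percentile(r[:,0],[2,98]))
E
```

```text
time_s: 36.35
tcp_pos: [0.5919, -0.0455, 0.1008]
eef_rot: [[0.061, 0.998, -0.001], [0.998, -0.061, -0.003], [-0.003, -0.0, -1.0]]
wrist_force: [0.5, -0.2, -2.5]
opening: 0.0242
finger_force: 59.5
shift [0.002, -0.027, 0.956] turn [-0.0, 0.03, 0.0] q6 -0.02 rows 1.0
wrist 1 5010 front edge [-0.01644303 -0.01642187 -0.01634594] rear [0.02131658 0.02139846 0.02141971]
rect 595.4 -7.6 yaw 86.2 136x25 n25965
[-0.00872734  0.01478671]
side 1 147 front edge [-0.01975168 -0.01972381 -0.01834788] rear [0.01567723 0.01610403 0.01633981]
side -1 41 front edge [-0.02107105 -0.02087416 -0.01766188] rear [0.01484506 0.01529511 0.01812929]
scene 1 64 front edge [-0.06312592 -0.06284904 -0.06155568] rear [0.01719831 0.01733253 0.02012814]
scene -1 46 front edge [-0.05698295 -0.05674891 -0.0528223 ] rear [0.02099472 0.02425097 0.02493651]
rect 595.4 -45.7 yaw 86.5 274x23 n193
[-0.00419594  0.01680216]
```

The wrist picture puts the notch centre at +2.5 mm and the bar at +3 mm, so they line up. Lowering.

```bash
python3 -m crank '[[[0,0,0.3],[0,0,0],0],[[0,0,0.5],[0,0,0],0],[[0,0,0.7],[0,0,0],0],[[0,0,0.82],[0,0,0],0],[[0,0,0.9],[0,0,0],0],[[0,0,0.96],[0,0,0],0],[[0,0,0.96],[0,0,0],0]]'
```

```text
time_s: 37.2
tcp_pos: [0.592, -0.0457, 0.0526]
eef_rot: [[0.061, 0.998, -0.0], [0.998, -0.061, -0.003], [-0.003, -0.0, -1.0]]
wrist_force: [-0.2, -0.5, -2.6]
opening: 0.0239
finger_force: 59.5
```

```bash
python3 -m crank '[[[0,0,0.03],[0,0,0],0],[[0,0,0.06],[0,0,0],0],[[0,0,0.06],[0,0,0],0]]'
```

```text
time_s: 37.5
tcp_pos: [0.594, -0.0459, 0.0522]
eef_rot: [[0.061, 0.998, 0.004], [0.998, -0.061, -0.004], [-0.004, 0.005, -1.0]]
wrist_force: [-0.6, 2.3, 10.6]
opening: 0.0244
finger_force: 61.1
```

Contact (+10 N): the bar is resting. Opening the gripper moderately, since the sticks' tops are just below the tips, and rising.

```bash
python3 -m crank '[[[0,0,0],[0,0,0],0.5],[[0,0,0],[0,0,0],0.5],[[0,0,0],[0,0,0],0.5],[[0,0,0],[0,0,0],0.5],[[0,0,-0.4],[0,0,0],0.5],[[0,0,-1.2],[0,0,0],0.5],[[0,0,-2.2],[0,0,0],0.5],[[0,0,-3.2],[0,0,0],0.5],[[0,0,-4],[0,0,0],0.5],[[0,0,-4],[0,0,0],0.5]]'
python3 - <<'E'
from h import *
p=eyes.read_camera("wrist");save(p,"w8");h=hue(p)
o=cloud(p,(h[:,:,0]>4)&(h[:,:,0]<16)&(h[:,:,1]>190)&(h[:,:,2]>60));o=o[(o[:,0]>.5)&(o[:,1]>-.25)];rect(o[o[:,2]>.072]);print(np.percentile(o[:,2],[5,50,95]))
d=eyes.pinpoint(p,"tray_handle")[0];print(d["conf"],d["uv"],onz(p,d["uv"],.087))
goto(.4535,-.036,.2,86.5)
p=eyes.read_camera("scene");h=hue(p)
o=cloud(p,(h[:,:,0]>4)&(h[:,:,0]<16)&(h[:,:,1]>190)&(h[:,:,2]>60));o=o[(o[:,0]>.5)&(o[:,1]>-.25)&(o[:,2]>.072)];rect(o);print(np.polyfit(o[:,1],o[:,2],1))
E
```

```text
time_s: 38.5
tcp_pos: [0.5952, -0.0459, 0.2569]
eef_rot: [[0.061, 0.998, 0.011], [0.998, -0.061, -0.006], [-0.006, 0.011, -1.0]]
wrist_force: [0.2, 0.4, 0.6]
opening: 0.0428
finger_force: 0.0
rect 595.2 -44.7 yaw 86.5 282x24 n3369
[0.0475114  0.07902874 0.08037495]
0.73 [155.1, 214.6] [ 0.4563744  -0.03644315  0.087     ]
shift [0.016, -2.779, 1.002] turn [0.01, 0.03, -0.0] q6 -0.02 rows 3.0
rect 594.1 -44.7 yaw 86.7 267x28 n130
[0.00662489 0.07735044]
```

View pics/w8.png

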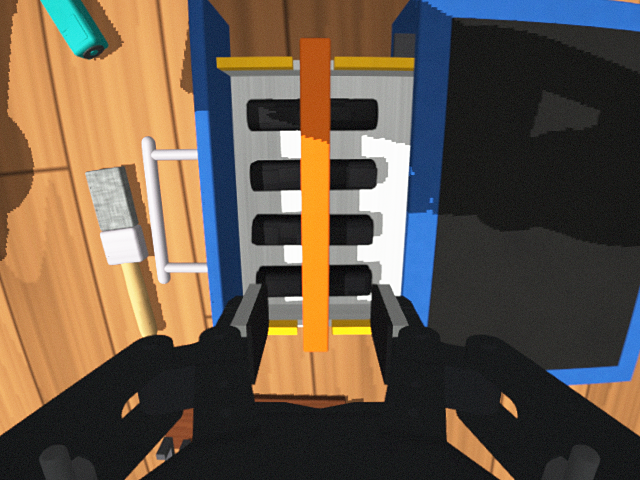

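The bar sits in both notches: top at z 0.080 m, at (315,62) and (315,325). The four sticks lie flat below it. Now the handle, at (0.455, -0.036).

```bash
python3 -m crank '[[[0,-2.76,0],[0,0,0],0.4],[[0,-2.76,0],[0,0,0],0.4],[[0,-2.76,0],[0,0,0],0.4],[[0,-2.76,0],[0,0,0],0.4],[[0,-2.76,0.8],[0,0,0],0.4],[[0,-2.76,1.6],[0,0,0],0.4],[[0,-2.76,2.0],[0,0,0],0.4],[[0,-2.76,2.0],[0,0,0],0.4]]'
python3 -c "
from h import *
goto(.455,-.036,.069,86.5)"
```

```text
time_s: 39.45
tcp_pos: [0.4507, -0.0358, 0.1448]
eef_rot: [[0.061, 0.998, -0.01], [0.998, -0.061, 0.0], [-0.0, -0.01, -1.0]]
wrist_force: [-0.4, 0.2, -0.4]
opening: 0.0342
finger_force: 0.0
shift [0.002, 0.102, 1.515] turn [-0.1, 0.0, -0.0] q6 -0.02 rows 1.5
```

```bash
python3 -m crank '[[[0,0.06,0.5],[0,0,0],0.4],[[0,0.06,1.0],[0,0,0],0.4],[[0,0.06,1.3],[0,0,0],0.4],[[0,0.06,1.5],[0,0,0],0.4],[[0,0.06,1.5],[0,0,0],0.4],[[0,0.06,1.5],[0,0,0],0.4]]'
python3 -m crank '[[[0,0,0],[0,0,0],0],[[0,0,0],[0,0,0],0],[[0,0,0],[0,0,0],0],[[0,0,0],[0,0,0],0],[[0,0,0],[0,0,0],0],[[0,0,0],[0,0,0],0]]'
python3 -m crank '[[[0,0.1,0],[0,0,0],0],[[0,0.25,0],[0,0,0],0],[[0,0.45,0],[0,0,0],0],[[0,0.65,0],[0,0,0],0],[[0,0.85,0],[0,0,0],0],[[0,1.05,0],[0,0,0],0],[[0,1.25,0],[0,0,0],0],[[0,1.45,0],[0,0,0],0],[[0,1.65,0],[0,0,0],0],[[0,1.85,0],[0,0,0],0]]'
```

```text
time_s: 40.05
tcp_pos: [0.4574, -0.0375, 0.0751]
eef_rot: [[0.061, 0.998, -0.0], [0.998, -0.061, -0.003], [-0.003, -0.0, -1.0]]
wrist_force: [0.1, -0.2, 0.6]
opening: 0.0338
finger_force: 0.0
time_s: 40.65
tcp_pos: [0.4575, -0.0375, 0.0755]
eef_rot: [[0.061, 0.998, 0.001], [0.998, -0.061, -0.004], [-0.004, 0.001, -1.0]]
wrist_force: [-1.5, -0.6, 7.0]
opening: 0.0085
finger_force: 58.7
time_s: 41.65
tcp_pos: [0.55, -0.0431, 0.0755]
eef_rot: [[0.061, 0.998, 0.0], [0.998, -0.061, -0.004], [-0.004, 0.0, -1.0]]
wrist_force: [-2.1, -0.3, 7.1]
opening: 0.0087
finger_force: 59.0
```

```bash
python3 -m crank '[[[0,0.2,0],[0,0,0],0],[[0,0.4,0],[0,0,0],0],[[0,0.6,0],[0,0,0],0],[[0,0.8,0],[0,0,0],0],[[0,0.95,0],[0,0,0],0],[[0,1.05,0],[0,0,0],0],[[0,1.12,0],[0,0,0],0],[[0,1.18,0],[0,0,0],0],[[0,1.22,0],[0,0,0],0]]'
python3 -m crank '[[[0,0.06,0],[0,0,0],0],[[0,0.12,0],[0,0,0],0],[[0,0.18,0],[0,0,0],0],[[0,0.24,0],[0,0,0],0]]'
```

```text
time_s: 42.55
tcp_pos: [0.6108, -0.0469, 0.0755]
eef_rot: [[0.061, 0.998, 0.001], [0.998, -0.061, -0.004], [-0.004, 0.001, -1.0]]
wrist_force: [-2.0, 0.5, 6.3]
opening: 0.0083
finger_force: 59.2
time_s: 42.95
tcp_pos: [0.6131, -0.0469, 0.0753]
eef_rot: [[0.06, 0.998, -0.023], [0.998, -0.06, -0.002], [-0.003, -0.023, -1.0]]
wrist_force: [-48.1, -0.1, 45.6]
opening: 0.0089
finger_force: 64.3
```

```bash
python3 -m crank '[[[0,-0.08,0],[0,0,0],0],[[0,-0.13,0],[0,0,0],0],[[0,-0.13,0],[0,0,0],0]]'
python3 -m crank '[[[0,0,0],[0,0,0],0.35],[[0,0,0],[0,0,0],0.35],[[0,0,0],[0,0,0],0.35],[[0,0,0],[0,0,0],0.35],[[0,0,-0.5],[0,0,0],0.35],[[0,0,-1.4],[0,0,0],0.35],[[0,0,-2.4],[0,0,0],0.35],[[0,-1,-3.4],[0,0,0],0.35],[[0,-2,-4],[0,0,0],0.35],[[0,-2,-4],[0,0,0],0.35]]'
python3 - <<'E'
from h import *
p=eyes.read_camera("wrist");save(p,"w9")
for d in eyes.pinpoint(p,"tray_handle")[:1]: print(d["conf"],d["uv"],onz(p,d["uv"],.087))
p=eyes.read_camera("scene");save(p,"s9")
b=cloud(p,(lambda h:(h[:,:,0]>100)&(h[:,:,0]<125)&(h[:,:,1]>150))(hue(p)));b=b[(b[:,0]>.4)&(b[:,0]<1)&(b[:,1]>-.35)&(b[:,1]<.25)&(b[:,2]>.095)&(b[:,2]<.118)];rect(b)
for t in["mug","tin","brush"]:
  for d in eyes.pinpoint(p,t)[:1]: print(t,np.round(d["uv"]))
E
```

```text
time_s: 43.25
tcp_pos: [0.6129, -0.047, 0.0754]
eef_rot: [[0.061, 0.998, -0.006], [0.998, -0.061, -0.003], [-0.003, -0.006, -1.0]]
wrist_force: [-14.1, 0.4, 16.1]
opening: 0.0086
finger_force: 60.7
time_s: 44.25
tcp_pos: [0.5148, -0.0401, 0.277]
eef_rot: [[0.061, 0.998, 0.002], [0.998, -0.061, -0.004], [-0.004, 0.002, -1.0]]
wrist_force: [1.1, -0.4, 0.5]
opening: 0.0302
finger_force: 0.0
0.88 [426.4, 210.9] [ 0.61437438 -0.04628052  0.087     ]
rect 788.9 -56.8 yaw 86.4 341x259 n4720
mug [143. 365.]
tin [443. 193.]
brush [253. 242.]
```

View pics/w9.png

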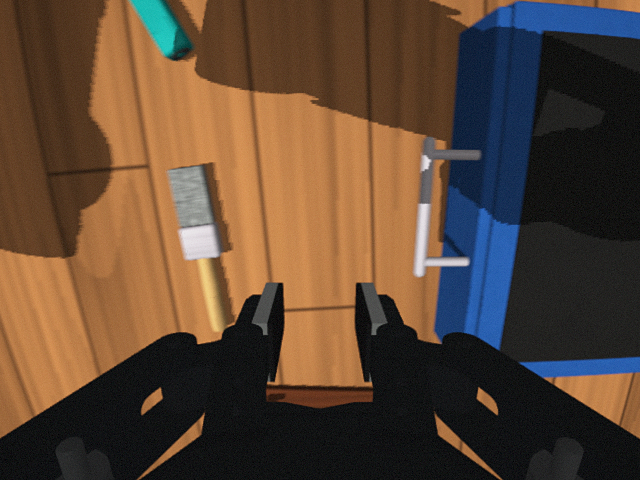

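View pics/s9.png

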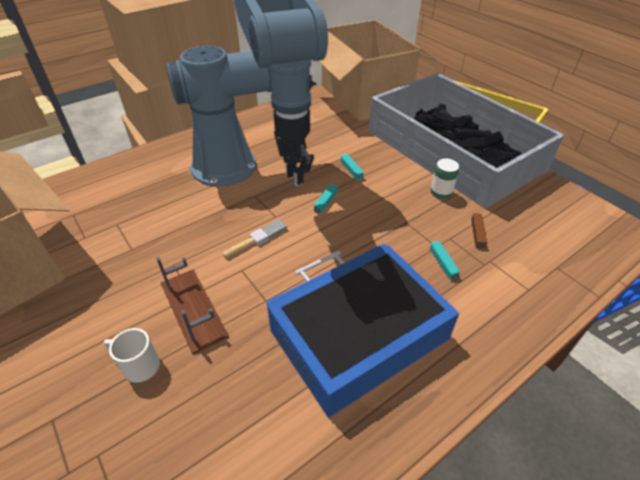

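The panel is flush with the cabinet and the handle is at (424,208) in the wrist view. The bench is clear of black sticks, the rack is empty, and the mug, tin and brush have not moved. Handing in.

```bash
python3 -c "
from h import *
print(ctrl.job_done())"
```

```text
the job is handed in; nothing more can be done
None
```

Job handed in at about 44 s: all four charcoal sticks were laid flat in the tray, the orange bar set in both notches and the tray pushed home; the mug, brush and tin stayed put and the gripper is clear, though no verdict came back.

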